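Tug-check the lids of a twin test box

ROBOT

A 6-joint arm with a two-finger parallel gripper is mounted at the origin on the work surface. World frame = base frame: x ahead of the robot, y to its left, z up, the work surface at z = 0. Lengths are in m, angles in rad, forces in N, time in s.
With the tool pointing down it reaches from about 0.3 to 0.75 m from the base axis. Payload 8.5 kg.
Tool frame: the origin (TCP) lies where the fingers leave the gripper's body, on its centre line; the fingertips stand 64 mm ahead of it and the grasp point (between the pads) lies 45 mm ahead of it; y points along the fingers, x is the direction in which the jaws open and shut, and the axes are right-handed (so a half turn about y gives the same grasp; the last joint's range is limited). The gripper opens to 88 mm and grips with 3 to 60 N. Pads are 18 mm wide; open, the fingers measure 123 mm over their backs; the gripper's body (75 mm by 187 mm) begins 45 mm behind the grasp point.
Start: joints at [1.052, 0.381, 1.297, -0, 1.464, -0.215], TCP at [0.165, 0.525, 0.303] pointing down, gripper open.
Joint ranges: [-3.11, 3.11], [-0.89, 2.33], [0.22, 2.48], [-1.42, 4.56], [0.17, 2.85], [-2.88, 2.88]. Speed limits (rad/s): [2.39, 2.39, 3.14, 3.14, 3.14, 3.14].

INTERFACE

Orientations are given as a rotation vector (axis times angle).
In Python, from workcell import robot gives the robot as it stands.
- The arm moves only by the shell command python3 -m jog 'ROWS' [FORCE]. ROWS is JSON, one flat list of numbers, 7 for each row, row after row: the finger opening in m, from 0 to 0.0881, then the shift along the tool's x, y, z in m, then the turn, a rotation vector about the tool's x, y, z in rad. A call has exactly 5 rows; each row is the pose to reach, as a shift and turn from the pose commanded when the call began, along the tool's axes at that moment; what a row does not reach only later rows make up. A row lasts 1/8 s, in which the tool goes at most 62.5 mm and 10.7 degrees, less where a joint would pass 70% of its speed; a pose out of reach is approached as far as the arm can. A call with a gripper value outside its range is refused whole. The fingers move at their own pace and stop on an object; FORCE is the grip in N (left out, the last holds). Time passes only in rows, so rows that repeat a pose let the fingers close, or fill a call up. It gives the time, the measured TCP pose, the force and the opening at its end, in the units of the state.
- robot.observe(): the state, without advancing time (a new reading comes with each control period).
- robot.grab_frame(name): name is "side" or "top" or "wrist"; returns a dict with "img" (400x640x3 uint8, red, green, blue), "z_map" (400x640 float32, m along the optical axis (not along the pixel's ray), 0 where there is no reading), "vfov" (degrees; the focal length in pixels is half the picture's height over the tangent of half this angle, whatever the lens; pixels are square), "cx", "cy" (the principal point, pixels), "R" (3x3) and "t" (3): a world point X has camera coordinates R X + t. Camera axes: x right, y down, z forward; pixel columns grow to the right and rows downward; lengths in m; the calibration is good to about 2 mm. A picture is of the moment at which its call begins.
- robot.hand_in(): hands the job in, once; it reports no verdict.
The state is a dict: "t": time; "joint_positions": joint angles; "qvel": joint speeds; "joint_torque": joint torques, N m; "tool_pos": TCP position; "ee_rot": TCP orientation; "force": force on the tool from outside, world axes, zero at the start; "moment": the same for the moment, N m; "width": finger opening in m.
Only numpy, scipy, OpenCV 4.12 (cv2) and the standard library are available. Lean on these libraries where they do the work, as an engineer would, in place of code of your own. Each camera call takes 0.05 s, during which the arm holds its last target. There are 200 camera calls.

TASK

The two sloping lids of the grey test box have been shut, but perhaps not caught. Pull firmly up on the left lid's grip bar (left as seen from the robot) to see whether its catch holds, and if it gives press it down until the catch snaps; then do the same with the right lid, always tugging before pressing, so that in the end both lids are shut, caught and let go. Leave the things around the box where they are.

Things in the scene. Friction and masses are not known exactly. Their poses are not given: they have to be found in the camera images.
- test_box: Grey box fixed to the bench, 200 mm deep (x), 340 wide (y); origin: centre of underside, x away from the robot, z up. Two aluminium lids, 150 mm long, 148 wide, 6 thick, side by side at y = +82 (left) and -82 (right), on a face sloping up at 30 degrees from the 70 mm high front to 145 mm; hinged at their upper edge, sprung catch under the front edge. Flat top behind.
- left_bar (a point): Mid-point of the left lid's black round grip bar: 12 mm thick, along y, 60 mm clear between two 8 mm thick posts; its axis is 23 mm above the lid's face. Grip it across x from above, tool square to the sloping lid. Lid axes: z = outward normal, x = up the slope to the hinge, y = along the hinge; the hinge is 115 mm along +x and 29 mm along -z.
- right_bar (a point): Mid-point of the right lid's black round grip bar: 12 mm thick, along y, 60 mm clear between two 8 mm thick posts; its axis is 23 mm above the lid's face. Grip it across x from above, tool square to the sloping lid. Lid axes: z = outward normal, x = up the slope to the hinge, y = along the hinge; the hinge is 115 mm along +x and 29 mm along -z.
- left_lid (a joint): left lid (at the box's +y side, left as seen from the robot), rad: 0 = home, grows as its front lifts, limit 0.6. Caught: lies at 0; tugged, rises freely to 0.011, then springily (5 to 8 N at the bar for 0.02) to a firm stop at 0.033, holding 40 N. Uncaught: rests on its catch at 0.09-0.12, lifts with 1-3 N, sinks back uncaught when let go. About 12 N on the bar square to the lid snaps it past the catch, to a rigid stop at 0.
- right_lid (a joint): right lid (at the box's -y side, right as seen from the robot), rad: 0 = home, grows as its front lifts, limit 0.6. Caught: lies at 0; tugged, rises freely to 0.011, then springily (5 to 8 N at the bar for 0.02) to a firm stop at 0.033, holding 40 N. Uncaught: rests on its catch at 0.09-0.12, lifts with 1-3 N, sinks back uncaught when let go. About 12 N on the bar square to the lid snaps it past the catch, to a rigid stop at 0.
- scissors: Bystander, loose: orange-handled scissors lying flat, 165 mm long; origin at the centre of its underside, z up.
- marker: Bystander, loose: white marker pen with black cap lying flat, 130 mm; origin at the centre of its underside, z up.
- keypad: Bystander, loose: black keypad with grey keys, 90 x 140 x 16 mm; origin at the centre of its underside, z up.
- tape_roll: Bystander, loose: cardboard-coloured ring (tape core) lying flat, 90 mm across, 24 mm tall; origin at the centre of its underside, z up.
- cleaner_jar: Bystander, loose: white closed jar, 60 mm across, 50 mm tall; origin at the centre of its underside, z up.
- parts_tray: Bystander, loose: small open blue tray with one divider, 120 x 90 x 30 mm; origin at the centre of its underside, z up.
- mouse: Bystander, loose: black computer mouse, 100 x 58 x 28 mm; origin at the centre of its underside, z up.

How it is judged:
On the way, in this order (a step that is already met when the one before it is completed fails the run):
1. the left lid has been tugged: either pulled up against its catch, or, uncaught, lifted (((value of joint left_lid between 0.018 and 0.045 rad and distance of left_bar from where it was at the start of the episode below 0.006 m) or value of joint left_lid above 0.15 rad)), for 0.1 s.
2. the right lid has been tugged: either pulled up against its catch, or, uncaught, lifted (((value of joint right_lid between 0.018 and 0.045 rad and distance of right_bar from where it was at the start of the episode below 0.006 m) or value of joint right_lid above 0.15 rad)), for 0.1 s.
At the end, for the whole second after the job is handed in: Both lids are shut and caught (each lid angle under 0.045 rad, which is only possible past the catch) and at rest (value of joint each of left_lid, right_lid below 0.045 rad and velocity of joint left_lid between -0.05 and 0.05 rad/s and velocity of joint right_lid between -0.05 and 0.05 rad/s); the robot touches nothing.
It fails at once if a thing standing around the box is shoved more than 40 mm (distance of any of scissors, marker, keypad, tape_roll, cleaner_jar, parts_tray, mouse from where it was at the start of the episode above 0.04 m).
It also fails if it takes over 54 s, if anything falls off the work surface, if the arm or the gripper's body presses on something with over 40 N, if the wrist force passes 120 N, or if a joint passes its speed limit or range.

## Working session

There is one attempt and no reset: what is moved stays moved. The work goes in short steps, Python scripts to look and compute and a shell command to move; the robot and the scene stay as the last step left them, time stands still between calls to the robot, and variables do not carry over. Pictures are saved under pics/ and viewed, about 8 in all and at most 12, crops included, and the job is handed in when it is done.

```bash
mkdir -p pics; ls
cat > h.py <<'E'
from workcell import robot
import numpy as np, cv2
from scipy.spatial.transform import Rotation as Ro
def cam(n,f=None):
    d=robot.grab_frame(n)
    if f: cv2.imwrite('pics/'+f,d['img'][:,:,::-1])
    return d
def pt(d,u,v,z=None):
    f=200/np.tan(np.radians(d['vfov'])/2)
    z=d['z_map'][int(v),int(u)] if z is None else z
    c=np.array([(u-d['cx'])/f*z,(v-d['cy'])/f*z,z])
    return np.array(d['R']).T@(c-np.array(d['t']))
E
python3 - <<'E'
from h import *
import pickle
for n in('top','side'):
    d=cam(n,n+'0.png'); pickle.dump(d,open(n+'0.pkl','wb'))
    print(n,d['vfov'],d['cx'],d['cy'],np.round(d['R'],3).tolist(),np.round(d['t'],3))
print(robot.observe())
E
```

```text
pics
top 50.72021636349927 321.2745261686321 197.81125341411396 [[0.008, -1.0, -0.022], [-0.998, -0.007, -0.061], [0.061, 0.023, -0.998]] [0.022 0.56  1.012]
side 44.99572232097848 320.02124820634964 203.4733432970387 [[0.91, -0.414, -0.006], [-0.218, -0.467, -0.857], [0.352, 0.781, -0.516]] [-0.499  0.229  0.904]
{'t': 0.1, 'joint_positions': array([ 1.05168768e+00,  3.81175980e-01,  1.29811513e+00,  2.13656886e-05,
        1.46357865e+00, -2.15311980e-01]), 'qvel': array([-1.59835618e-03, -1.09736392e-03, -8.67858955e-04,  4.25029882e-05,
        4.92710379e-04,  1.35629939e-03]), 'joint_torque': array([ 3.70406779e-03, -4.38651466e+01, -2.24908966e+01,  7.14534963e-02,
        3.42526892e-02, -9.27679821e-05]), 'tool_pos': array([0.1644616 , 0.52468515, 0.30219757]), 'ee_rot': array([-1.33825074, -0.98164776,  0.9835993 ]), 'force': array([-0.23482568,  0.30860051,  0.25258243]), 'moment': array([-0.04076901,  0.03028608,  0.00206738]), 'width': 0.08788512061285261}
```

View pics/top0.png

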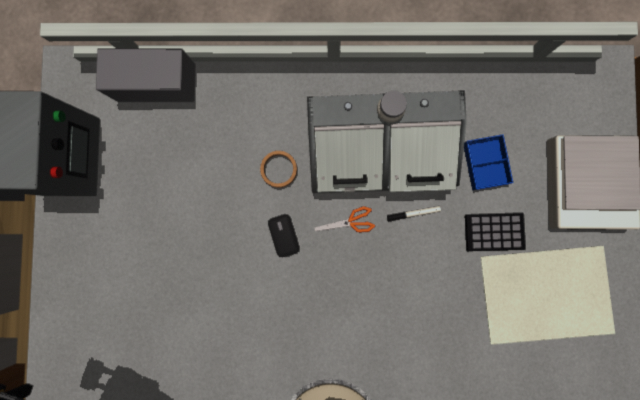

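View pics/side0.png

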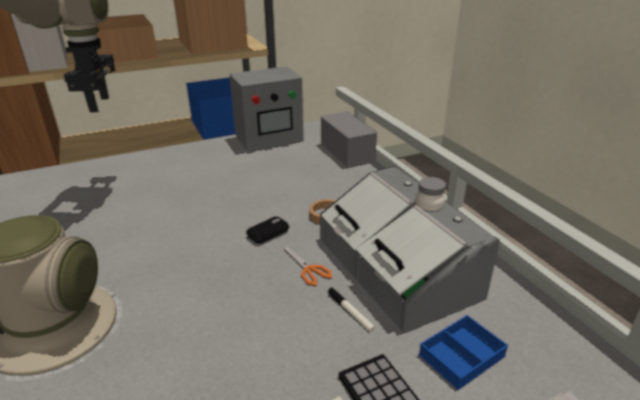

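The top view shows the box at (315–465, 92–192), with the bars at about (350,180) left and (425,178) right. The jar stands on the flat top at (392,105). In the side view, the right lid shows a gap at its front edge near (412,288). I'll measure both lids next.

```bash
cat >> h.py <<'E'
def cloud(d):
    f=200/np.tan(np.radians(d['vfov'])/2); v,u=np.mgrid[:400,:640]; z=d['z_map']
    c=np.stack([(u-d['cx'])/f*z,(v-d['cy'])/f*z,z],-1)
    return (c-np.array(d['t']))@np.array(d['R'])
E
python3 - <<'E'
from h import *
import pickle
for n,boxes in (('top',{'L':(322,375,135,170),'R':(395,455,132,168)}),):
    d=pickle.load(open(n+'0.pkl','rb'));P=cloud(d)
    for k,(a,b,c,e) in boxes.items():
        Q=P[c:e,a:b].reshape(-1,3); Q=Q[np.isfinite(Q).all(1)]
        A=np.c_[Q[:,:2],np.ones(len(Q))]; co,*_=np.linalg.lstsq(A,Q[:,2],rcond=None)
        nrm=np.array([-co[0],-co[1],1]);nrm/=np.linalg.norm(nrm)
        print(k,'n',nrm,'slope',np.degrees(np.arccos(nrm[2])),'yaw',np.degrees(np.arctan2(co[1],co[0])),'c',co,np.std(Q[:,2]-A@co))
        # bar: pixels dark
        r0,r1,c0,c1=(168,192,328,372) if k=='L' else (168,190,402,448)
        sub=P[r0:r1,c0:c1].reshape(-1,3); im=d['img'][r0:r1,c0:c1].reshape(-1,3)
        h=(sub-np.array([0,0,co[2]]))@nrm
        m=(h>0.018)&(h<0.045)
        B=sub[m];print(m.sum(),'min',B.min(0),'max',B.max(0),'mean',B.mean(0),'h',h[m].min(),h[m].max(),np.median(h[m]))
        dd=np.polyfit(B[:,1],B[:,0],1);print('bar dir yaw',np.degrees(np.arctan(-dd[0])))
    for u,v in((312,97),(463,92),(317,192),(459,188),(392,105),(312,150)):print(u,v,pt(d,u,v))
    cv2.imwrite('pics/crop0.png',cv2.resize(d['img'][80:220,290:490,::-1],None,fx=4,fy=4,interpolation=cv2.INTER_CUBIC))
R=Ro.from_rotvec(robot.observe()['ee_rot']).as_matrix();print(R.round(3))
E
```

```text
L n [ 0.64812243 -0.11324949  0.7530683 ] slope 41.14313249829911 yaw 170.08850339340026 c [-0.86064229  0.15038408  0.69434466] 0.061777297683853115Traceback (most recent call last):
  File "<stdin>", line 15, in <module>
    return umr_minimum(a, axis, None, out, keepdims, initial, where)
ValueError: zero-size array to reduction operation minimum which has no identity
```

```bash
cat > m.py <<'E'
from h import *
def fit(d,P,box,barbox):
    a,b,c,e=box; ok=d['z_map']>0.05
    Q=P[c:e,a:b][ok[c:e,a:b]]
    for i in range(4):
        A=np.c_[Q[:,:2],np.ones(len(Q))]; co,*_=np.linalg.lstsq(A,Q[:,2],rcond=None)
        r=Q[:,2]-A@co; Q=Q[abs(r)<max(.004,2*r.std())]
    n=np.array([-co[0],-co[1],1]);n/=np.linalg.norm(n)
    print('n',n.round(4),'slope',np.degrees(np.arccos(n[2])).round(2),'yaw',np.degrees(np.arctan2(co[1],co[0])).round(2),'res',r.std(),len(Q))
    a,b,c,e=barbox; s=P[c:e,a:b][ok[c:e,a:b]]; h=(s-[0,0,co[2]])@n
    B=s[(h>.018)&(h<.045)]; h=h[(h>.018)&(h<.045)]
    if len(B)<4: print('few',len(B),ok[c:e,a:b].mean()); return
    print(len(B),'min',B.min(0).round(4),'max',B.max(0).round(4),'mean',B.mean(0).round(4),'h',h.min(),h.max(),np.median(h))
    print('bar yaw',np.degrees(np.arctan(-np.polyfit(B[:,1],B[:,0],1)[0])))
E
python3 - <<'E'
from m import *
import pickle
d=pickle.load(open('top0.pkl','rb'));P=cloud(d)
print('valid',(d['z_map']>0).mean())
fit(d,P,(322,375,135,170),(328,372,168,192)); fit(d,P,(395,455,132,168),(402,448,168,190))
for u,v in((312,97),(463,92),(317,192),(459,188),(392,105),(312,150)):print(u,v,pt(d,u,v))
cv2.imwrite('pics/crop0.png',cv2.resize(d['img'][80:220,290:490,::-1],None,fx=4,fy=4,interpolation=cv2.INTER_CUBIC))
R=Ro.from_rotvec(robot.observe()['ee_rot']).as_matrix();print(R.round(3))
E
```

```text
valid 0.99599609375
n [-0.4991 -0.022   0.8662] slope 29.98 yaw 2.52 res 0.0015800008538579722 1798
191 min [ 0.5862 -0.0764  0.1118] max [ 0.6005 -0.0014  0.1234] mean [ 0.5924 -0.0387  0.1175] h 0.01867282787225492 0.033650745099902464 0.027124357530739905
bar yaw 2.4543717039431217
n [-0.4017 -0.0186  0.9156] slope 23.71 yaw 2.65 res 0.0015814445500328205 2090
200 min [ 0.5902 -0.2399  0.1215] max [ 0.6045 -0.1648  0.1358] mean [ 0.5966 -0.2014  0.1302] h 0.0181760422537532 0.03230985411832197 0.027519534899574503
bar yaw 2.469761732806829
312 97 [0.77022856 0.04533904 0.1463183 ]
463 92 [ 0.78173848 -0.27944213  0.14617222]
317 192 [0.57381096 0.03693626 0.01598193]
459 188 [ 0.58700075 -0.31187287  0.00287526]
392 105 [ 0.73860669 -0.11992919  0.19673789]
312 150 [0.65939613 0.04550173 0.11815975]
[[ 0.299 -0.001 -0.954]
 [ 0.954 -0.001  0.299]
 [-0.001 -1.     0.   ]]
```

View pics/crop0.png

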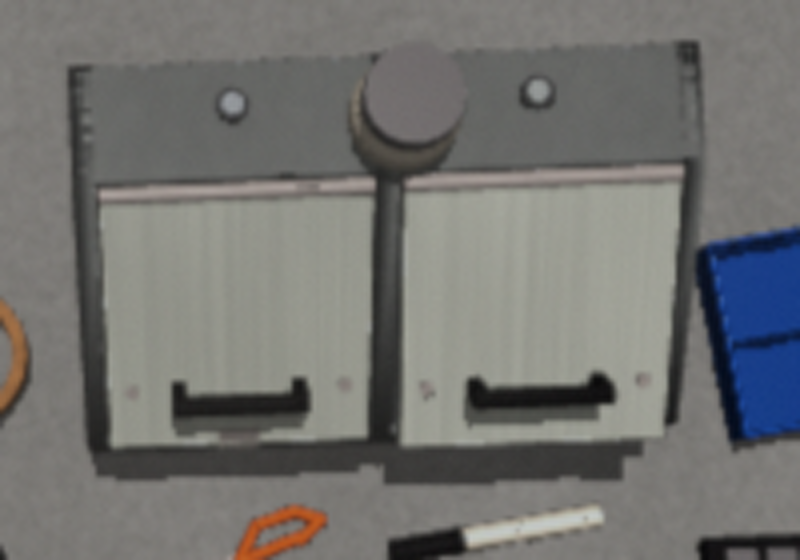

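```bash
cat >> h.py <<'E'
def lidR(slope,yaw):  # tool: x up slope, y=-n, z=+y
    R=(Ro.from_euler('z',yaw,degrees=True)*Ro.from_euler('y',-slope,degrees=True)).as_matrix()
    return np.c_[R[:,0],-R[:,2],R[:,1]]
def goal(bar,slope,yaw,up):
    "shift/turn to put grasp point `up` m above bar along lid normal"
    s=robot.observe(); R=Ro.from_rotvec(s['ee_rot']).as_matrix(); T=lidR(slope,yaw)
    p=np.array(bar)-T[:,1]*(0.045+up)
    print('shift',(R.T@(p-s['tool_pos'])).round(4).tolist(),'turn',Ro.from_matrix(R.T@T).as_rotvec().round(3).tolist(),'t',s['t'],'F',s['force'].round(2),'w',round(s['width'],4))
E
python3 -c "
from h import *
goal([.594,-.0387,.1137],30,2.5,.12)"
```

```text
shift [-0.4371, 0.046, -0.5008] turn [-0.319, 1.194, -0.457] t 0.1 F [-0.23  0.31  0.25] w 0.0879
```

```bash
python3 -m jog '[0.06,-0.044,0.005,-0.05,-0.03,0.12,-0.046, 0.06,-0.087,0.009,-0.1,-0.064,0.24,-0.09, 0.06,-0.131,0.014,-0.15,-0.1,0.36,-0.137, 0.06,-0.175,0.018,-0.2,-0.13,0.48,-0.18, 0.06,-0.218,0.023,-0.25,-0.16,0.6,-0.23]' 20; python3 -c "
from h import *
goal([.594,-.0387,.1137],30,2.5,.12)"
```

```text
t: 0.72
tool_pos: [0.3279, 0.2572, 0.2811]
ee_rot: [-1.491, -0.733, 0.291]
force: [1.4, 1.6, 0.1]
width: 0.0598
shift [-0.0473, 0.0423, -0.3465] turn [-0.159, 0.59, -0.225] t 0.725 F [1.37 1.56 0.15] w 0.0598
```

```bash
python3 -m jog '[0.06,-0.008,0.007,-0.058,-0.026,0.1,-0.038, 0.06,-0.016,0.014,-0.115,-0.053,0.2,-0.075, 0.06,-0.024,0.021,-0.173,-0.08,0.3,-0.112, 0.06,-0.032,0.028,-0.23,-0.106,0.4,-0.15, 0.06,-0.04,0.035,-0.288,-0.132,0.5,-0.187]'; python3 -c "
from h import *
goal([.594,-.0387,.1137],30,2.5,.12)"
```

```text
t: 1.35
tool_pos: [0.4809, 0.0081, 0.2606]
ee_rot: [-1.522, -0.486, -0.272]
force: [0.9, 0.4, -0.1]
width: 0.06
shift [0.0185, 0.0155, -0.054] turn [-0.026, 0.09, -0.039] t 1.35 F [ 0.94  0.43 -0.07] w 0.06
```

```bash
python3 -m jog '[0.06,0.0095,0.008,-0.027,-0.013,0.045,-0.02, 0.06,0.0185,0.0155,-0.054,-0.026,0.09,-0.039, 0.06,0.0185,0.0155,-0.054,-0.026,0.09,-0.039, 0.06,0.0185,0.0155,-0.054,-0.026,0.09,-0.039, 0.06,0.0185,0.0155,-0.054,-0.026,0.09,-0.039]'
python3 - <<'E'
from m import *
goal([.594,-.0387,.1137],30,2.5,.12)
d=cam('wrist','w1.png')
E
```

```text
t: 1.98
tool_pos: [0.5107, -0.0393, 0.2569]
ee_rot: [-1.52, -0.446, -0.371]
force: [-0.3, -0.8, -0.7]
width: 0.0602
shift [0.0005, 0.0006, -0.003] turn [-0.002, 0.005, -0.001] t 1.975 F [-0.31 -0.76 -0.66] w 0.0602
```

View pics/w1.png

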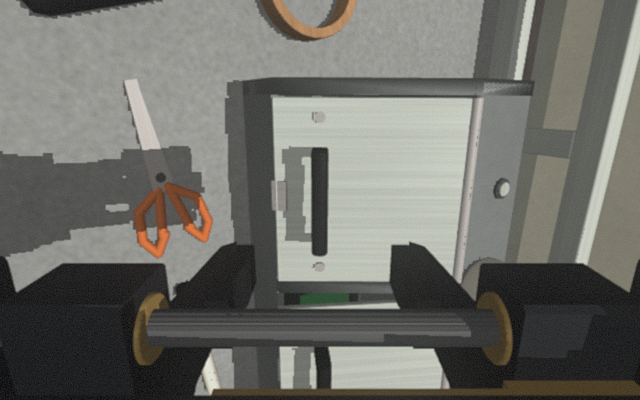

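The wrist view shows the left bar upright at column 319, rows 148–255. The fingertips at columns 250 and 393 straddle it, so the alignment is good. I'll measure the bar with the wrist depth.

Run:
```python
from m import *
d=cam('wrist');P=cloud(d)
fit(d,P,(345,455,115,255),(300,340,135,268))
for v in (165,200,240): print(pt(d,319,v))
```

```text
n [-0.4985 -0.0219  0.8666] slope 29.93 yaw 2.51 res 0.0007827396716098299 14945
1762 min [ 0.5826 -0.0771  0.1089] max [ 0.5979 -0.0008  0.1206] mean [ 0.5883 -0.037   0.117 ] h 0.018088680226858684 0.030837233051940152 0.027814210857054537
bar yaw 2.6244555016614415
[ 0.58635703 -0.00968465  0.11818311]
[ 0.58738267 -0.03429369  0.11842161]
[ 0.58899803 -0.06436882  0.11807114]
```

```bash
python3 -m jog '[0.06,-0.0017,0.04,0,0,0,0, 0.06,-0.0017,0.08,0,0,0,0, 0.06,-0.0017,0.105,0,0,0,0, 0.06,-0.0017,0.12,0,0,0,0, 0.06,-0.0017,0.12,0,0,0,0]'; python3 -m jog '[0.006,0,0,0,0,0,0, 0.006,0,0,0,0,0,0, 0.006,0,0,0,0,0,0, 0.006,0,0,0,0,0,0, 0.006,0,0,0,0,0,0]' 20; python3 -c "
from h import *
goal([.592,-.0385,.1135],30,2.5,0)"
```

```text
t: 2.7
tool_pos: [0.5695, -0.0373, 0.1516]
ee_rot: [-1.52, -0.445, -0.371]
force: [0.7, -0.4, 0.5]
width: 0.0599
t: 3.32
tool_pos: [0.5693, -0.0376, 0.1519]
ee_rot: [-1.52, -0.445, -0.372]
force: [-9.9, -2.3, -3.5]
width: 0.012
shift [0.0004, -0.0004, -0.0019] turn [-0.001, 0.004, -0.002] t 3.325 F [-9.92 -2.31 -3.46] w 0.012
```

```bash
cat > f.py <<'E'
from h import *
s=robot.observe();R=Ro.from_rotvec(s['ee_rot']).as_matrix()
print('tool-axis force',(R.T@s['force']).round(2),'pos in tool axes',(R.T@s['tool_pos']).round(5),'w',round(s['width'],4),'t',s['t'])
E
python3 f.py
python3 -m jog '[0.006,-0.001,0,0,0,0,0, 0.006,-0.001,0,0,0,0,0, 0.006,-0.001,-0.001,0,0,0,0, 0.006,-0.001,-0.001,0,0,0,0, 0.006,-0.001,-0.001,0,0,0,0]'; python3 f.py;  python3 -m jog '[0.006,0.0002,-0.001,0,0,0,0, 0.006,0.0005,-0.002,0,0,0,0, 0.006,0.0005,-0.002,0,0,0,0, 0.006,0.0005,-0.002,0,0,0,0, 0.006,0.0005,-0.002,0,0,0,0]'; python3 f.py
```

```text
tool-axis force [-10.41  -1.99  -1.83] pos in tool axes [ 0.56714  0.151   -0.06463] w 0.012 t 3.325
t: 3.95
tool_pos: [0.5684, -0.0377, 0.1524]
ee_rot: [-1.52, -0.446, -0.373]
force: [5.2, 1.3, -1.0]
width: 0.0108
tool-axis force [4.07 3.55 1.07] pos in tool axes [ 0.56645  0.15071 -0.06463] w 0.0108 t 3.95
t: 4.58
tool_pos: [0.5679, -0.0377, 0.1542]
ee_rot: [-1.52, -0.445, -0.373]
force: [7.6, 2.4, -3.9]
width: 0.0107
tool-axis force [4.76 7.22 2.02] pos in tool axes [ 0.56694  0.1488  -0.06462] w 0.0107 t 4.575
```

```bash
python3 -m jog '[0.006,0,0,0,0,0,0, 0.006,0,0,0,0,0,0, 0.006,0,-0.0005,0,0,0,0, 0.006,0,-0.0005,0,0,0,0, 0.006,0,-0.0005,0,0,0,0]' 40; python3 f.py; python3 -c "
from m import *
d=cam('wrist','w2.png');P=cloud(d)
fit(d,P,(345,380,115,255),(0,1,0,1))"
```

```text
t: 5.2
tool_pos: [0.5678, -0.0377, 0.1546]
ee_rot: [-1.52, -0.445, -0.373]
force: [8.4, 4.0, -4.1]
width: 0.0098
tool-axis force [5.34 7.86 3.58] pos in tool axes [ 0.56704  0.1485  -0.06458] w 0.0098 t 5.2
n [-0.4659 -0.0203  0.8846] slope 27.8 yaw 2.49 res 0.000683400188546674 4621
few 0 1.0
```

View pics/w2.png

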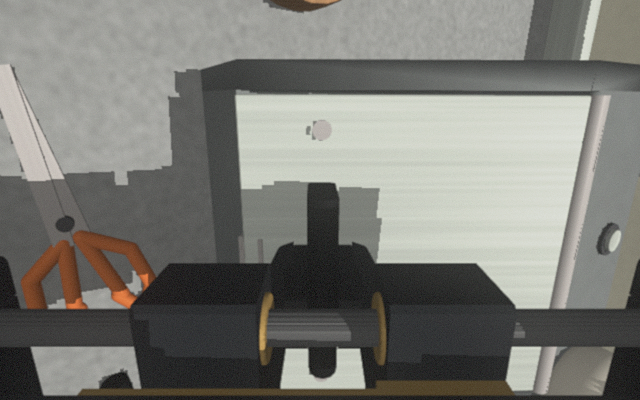

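The bar is between the fingers and the lid lies flat. I'll fit the lid angle over a larger patch.

```bash
python3 - <<'E'
from m import *
d=cam('wrist');P=cloud(d)
fit(d,P,(390,570,105,250),(0,1,0,1))
fit(d,P,(250,570,98,235),(0,1,0,1))
E
python3 f.py
```

```text
n [-0.4768 -0.0207  0.8788] slope 28.5 yaw 2.48 res 0.0007016662889283923 25995
few 0 1.0
n [-0.4762 -0.0216  0.879 ] slope 28.47 yaw 2.6 res 0.00073477348134023 42058
few 0 1.0
tool-axis force [5.62 8.45 1.81] pos in tool axes [ 0.56702  0.14848 -0.06456] w 0.01 t 5.3
```

Lid angle is 0.025 rad at about 8 N, so the left catch holds. I'll pull slightly more to be sure, then lower it and let go.

```bash
python3 -m jog '[0.006,0,-0.0008,0,0,0,0, 0.006,0,-0.0008,0,0,0,0, 0.006,0,-0.0008,0,0,0,0, 0.006,0,-0.0008,0,0,0,0, 0.006,0,-0.0008,0,0,0,0]'; python3 f.py; python3 -m jog '[0.006,-0.0003,0.0015,0,0,0,0, 0.006,-0.0006,0.0035,0,0,0,0, 0.006,-0.0006,0.0035,0,0,0,0, 0.06,-0.0006,0.0035,0,0,0,0, 0.06,-0.0006,0.0035,0,0,0,0]'; python3 -m jog '[0.06,0,0,0,0,0,0, 0.06,0,-0.03,0,0,0,0, 0.06,0,-0.07,0,0,0,0, 0.06,0,-0.12,0,0,0,0, 0.06,0,-0.12,0,0,0,0]'
python3 - <<'E'
from m import *
d=cam('wrist');P=cloud(d)
fit(d,P,(345,455,115,255),(300,340,135,268))
goal([.595,-.2014,.126],23.7,2.5,.12)
E
```

```text
t: 5.92
tool_pos: [0.5676, -0.0377, 0.1553]
ee_rot: [-1.52, -0.446, -0.373]
force: [11.0, 3.5, -4.1]
width: 0.0101
tool-axis force [7.61 9.16 2.98] pos in tool axes [ 0.56715  0.14796 -0.06456] w 0.0101 t 5.925
t: 6.55
tool_pos: [0.5678, -0.0377, 0.1519]
ee_rot: [-1.52, -0.444, -0.372]
force: [0.5, 0.9, -0.3]
width: 0.0279
t: 7.18
tool_pos: [0.5079, -0.0406, 0.259]
ee_rot: [-1.522, -0.449, -0.376]
force: [1.4, -0.2, -0.0]
width: 0.0597
n [-0.499  -0.0223  0.8663] slope 29.97 yaw 2.55 res 0.0007833047079552051 14944
1725 min [ 0.5827 -0.0772  0.1084] max [ 0.5972 -0.0008  0.1207] mean [ 0.5883 -0.0367  0.1171] h 0.019982926097318093 0.031044236149834245 0.02787808689492734
bar yaw 2.781871238494932
shift [0.021, -0.0105, -0.1646] turn [0.001, 0.004, 0.111] t 7.225 F [-0.06  0.35 -0.46] w 0.0602
```

```bash
python3 -m jog '[0.06,0.007,-0.0035,-0.055,0,0.001,0.037, 0.06,0.014,-0.007,-0.11,0,0.002,0.074, 0.06,0.021,-0.0105,-0.164,0.001,0.004,0.111, 0.06,0.021,-0.0105,-0.1646,0.001,0.004,0.111, 0.06,0.021,-0.0105,-0.1646,0.001,0.004,0.111]'
python3 - <<'E'
from m import *
d=cam('wrist','w3.png');P=cloud(d)
fit(d,P,(345,455,115,255),(300,340,135,268))
goal([.595,-.2014,.126],23.7,2.5,.12)
E
```

```text
t: 7.85
tool_pos: [0.5289, -0.2035, 0.2743]
ee_rot: [-1.534, -0.354, -0.287]
force: [0.8, -0.1, -0.4]
width: 0.0601
n [-0.4016 -0.0178  0.9156] slope 23.71 yaw 2.54 res 0.0007368370969678132 14957
1787 min [ 0.5874 -0.2408  0.1197] max [ 0.6023 -0.1647  0.1333] mean [ 0.5932 -0.2012  0.1299] h 0.01829472811460011 0.03090118397830344 0.027821496822268667
bar yaw 2.5137191109795713
shift [0.0008, -0.0023, -0.0013] turn [-0.004, -0.0, -0.004] t 7.9 F [-0.66  0.21  0.07] w 0.0601
```

View pics/w3.png

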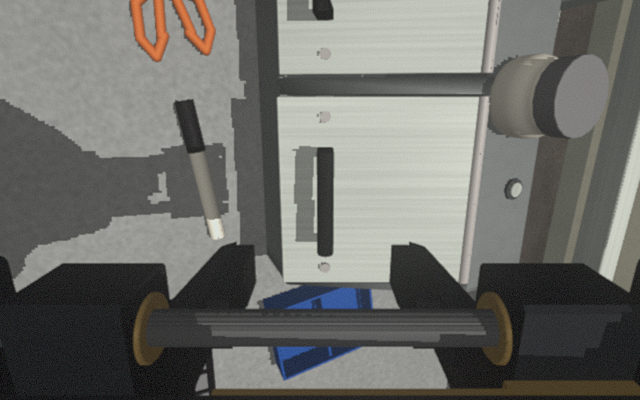

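The right lid stands at slope 23.7°, which is 0.11 rad, so it looks uncaught. Its bar is at column 325, centred between the fingers. Next I'll descend, grip and lift.

```bash
python3 -m jog '[0.06,0.001,0.04,0,0,0,0, 0.06,0.001,0.08,0,0,0,0, 0.06,0.001,0.103,0,0,0,0, 0.06,0.001,0.118,0,0,0,0, 0.06,0.001,0.118,0,0,0,0]'; python3 -m jog '[0.006,0,0,0,0,0,0, 0.006,0,0,0,0,0,0, 0.006,0,0,0,0,0,0, 0.006,0,0,0,0,0,0, 0.006,0,0,0,0,0,0]' 20; python3 f.py
python3 -m jog '[0.006,0.0028,-0.0038,0,0,0,0.035, 0.006,0.0056,-0.0077,0,0,0,0.07, 0.006,0.0085,-0.0115,0,0,0,0.105, 0.006,0.0114,-0.0153,0,0,0,0.14, 0.006,0.0114,-0.0153,0,0,0,0.14]'; python3 f.py
python3 - <<'E'
from m import *
d=cam('wrist','w4.png');P=cloud(d)
fit(d,P,(390,560,105,235),(0,1,0,1))
E
```

```text
t: 8.52
tool_pos: [0.5771, -0.2009, 0.1674]
ee_rot: [-1.535, -0.356, -0.287]
force: [-0.5, 0.3, -0.1]
width: 0.06
t: 9.15
tool_pos: [0.5771, -0.2019, 0.1681]
ee_rot: [-1.536, -0.356, -0.288]
force: [-1.3, -0.0, 0.1]
width: 0.0121
tool-axis force [-1.15 -0.61  0.03] pos in tool axes [ 0.58764  0.07252 -0.22687] w 0.0121 t 9.15
t: 9.78
tool_pos: [0.5814, -0.2017, 0.1864]
ee_rot: [-1.552, -0.247, -0.178]
force: [0.5, -0.7, -2.3]
width: 0.0108
tool-axis force [-0.16  2.31 -0.68] pos in tool axes [ 0.60099 -0.02689 -0.22709] w 0.0108 t 9.775
n [-0.2727 -0.0119  0.962 ] slope 15.84 yaw 2.49 res 0.0006433030735314876 22003
few 0 1.0
```

Tug done: the right lid lifted freely (2.3 N) to about 0.246 rad, so it is uncaught. I'll lower it along the arc, then press.

```bash
python3 -m jog '[0.006,-0.0025,0.0042,0,0,0,-0.035, 0.006,-0.0049,0.0082,0,0,0,-0.07, 0.006,-0.0071,0.0125,0,0,0,-0.105, 0.006,-0.0092,0.0167,0,0,0,-0.14, 0.006,-0.0092,0.0167,0,0,0,-0.14]' 40; python3 f.py
```

```text
t: 10.45
tool_pos: [0.5769, -0.2019, 0.1679]
ee_rot: [-1.536, -0.356, -0.289]
force: [1.2, 0.6, -2.3]
width: 0.0103
tool-axis force [0.23 2.64 0.58] pos in tool axes [ 0.58757  0.07291 -0.22637] w 0.0103 t 10.45
```

```bash
python3 -m jog '[0.006,-0.0018,0.003,0,0,0,-0.026, 0.006,-0.0037,0.0062,0,0,0,-0.053, 0.006,-0.0055,0.0094,0,0,0,-0.08, 0.006,-0.0072,0.0126,0,0,0,-0.106, 0.006,-0.0072,0.0126,0,0,0,-0.106]' 40; python3 f.py
python3 - <<'E'
from m import *
d=cam('wrist');P=cloud(d)
fit(d,P,(390,560,105,235),(0,1,0,1))
E
```

```text
t: 11.08
tool_pos: [0.5753, -0.202, 0.1534]
ee_rot: [-1.519, -0.437, -0.371]
force: [-0.4, -0.6, -2.4]
width: 0.0107
tool-axis force [-1.53  1.9  -0.62] pos in tool axes [ 0.56811  0.14559 -0.22672] w 0.0107 t 11.075
n [-0.4967 -0.0219  0.8676] slope 29.82 yaw 2.53 res 0.000713733293350258 22007
few 0 1.0
```

```bash
python3 -m jog '[0.006,0,0.001,0,0,0,0, 0.006,0,0.0015,0,0,0,0, 0.006,0,0.0015,0,0,0,0, 0.006,0,0.0015,0,0,0,0, 0.006,0,0.0015,0,0,0,0]' 40; python3 f.py;  python3 -m jog '[0.006,0.0003,-0.0015,0,0,0,0, 0.006,0.0006,-0.003,0,0,0,0, 0.006,0.0006,-0.0042,0,0,0,0, 0.006,0.0006,-0.0042,0,0,0,0, 0.006,0.0006,-0.0042,0,0,0,0]'; python3 f.py
python3 - <<'E'
from m import *
d=cam('wrist');P=cloud(d)
fit(d,P,(390,560,105,235),(0,1,0,1))
E
```

```text
t: 11.75
tool_pos: [0.5756, -0.2019, 0.1531]
ee_rot: [-1.52, -0.438, -0.37]
force: [-10.6, -0.8, 7.2]
width: 0.01
tool-axis force [ -5.73 -11.5   -0.28] pos in tool axes [ 0.56791  0.14613 -0.22721] w 0.01 t 11.75
t: 12.38
tool_pos: [0.5746, -0.202, 0.156]
ee_rot: [-1.519, -0.438, -0.371]
force: [-0.4, -4.0, -7.4]
width: 0.0104
tool-axis force [-4.12  6.16 -4.01] pos in tool axes [ 0.56864  0.14326 -0.22687] w 0.0104 t 12.375
n [-0.4773 -0.0214  0.8785] slope 28.54 yaw 2.57 res 0.0007069148138849979 22009
few 0 1.0
```

A 6 N tug moves the right lid only to 0.025 rad, so it's caught. I'll lower it, release and retract.

```bash
python3 -m jog '[0.006,-0.0003,0.0015,0,0,0,0, 0.006,-0.0006,0.003,0,0,0,0, 0.006,-0.0006,0.003,0,0,0,0, 0.06,-0.0006,0.003,0,0,0,0, 0.06,-0.0006,0.003,0,0,0,0]'; python3 -m jog '[0.06,0,0,0,0,0,0, 0.06,0,-0.03,0,0,0,0, 0.06,0,-0.07,0,0,0,0, 0.06,0,-0.12,0,0,0,0, 0.06,0,-0.12,0,0,0,0]';python3 -m jog '[0.06,0,-0.05,0,0,0,0, 0.06,0,-0.08,0,0,0,0, 0.06,0,-0.08,0,0,0,0, 0.06,0,-0.08,0,0,0,0, 0.06,0,-0.08,0,0,0,0]'
python3 - <<'E'
from m import *
d=cam('top','top1.png');P=cloud(d)
d=cam('wrist','w5.png');P=cloud(d)
fit(d,P,(345,400,130,225),(0,1,0,1))
d=cam('side','side1.png');P=cloud(d)
fit(d,P,(365,395,190,210),(0,1,0,1));fit(d,P,(415,450,225,245),(0,1,0,1))
E
python3 f.py
```

```text
t: 13.05
tool_pos: [0.5762, -0.2019, 0.1542]
ee_rot: [-1.52, -0.44, -0.373]
force: [-0.5, 0.3, 0.5]
width: 0.0279
t: 13.68
tool_pos: [0.5161, -0.2051, 0.2611]
ee_rot: [-1.523, -0.442, -0.375]
force: [-0.6, 0.4, -0.5]
width: 0.0599
t: 14.3
tool_pos: [0.4772, -0.2064, 0.3257]
ee_rot: [-1.518, -0.436, -0.37]
force: [0.5, 0.0, 0.2]
width: 0.0601
n [-0.499  -0.0223  0.8663] slope 29.97 yaw 2.56 res 0.0008521066298004765 5199
few 1 1.0
n [-0.4884 -0.0188  0.8724] slope 29.26 yaw 2.2 res 0.001461032789456407 589
few 0 1.0
n [-0.4983 -0.0138  0.8669] slope 29.9 yaw 1.58 res 0.0014141766295008029 671
few 0 1.0
tool-axis force [-0.39  0.53 -1.04] pos in tool axes [ 0.56795 -0.05362 -0.2266 ] w 0.0598 t 14.45
```

View pics/w5.png

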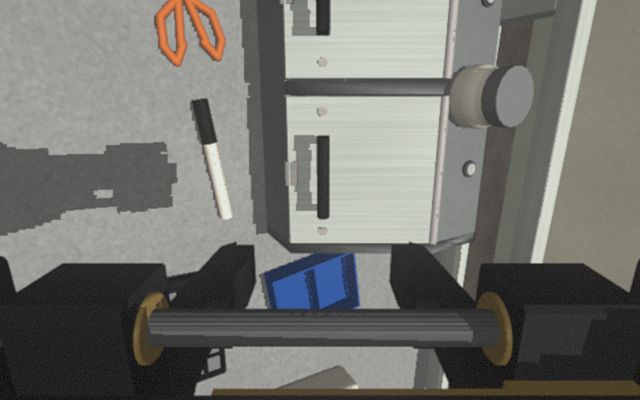

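View pics/side1.png

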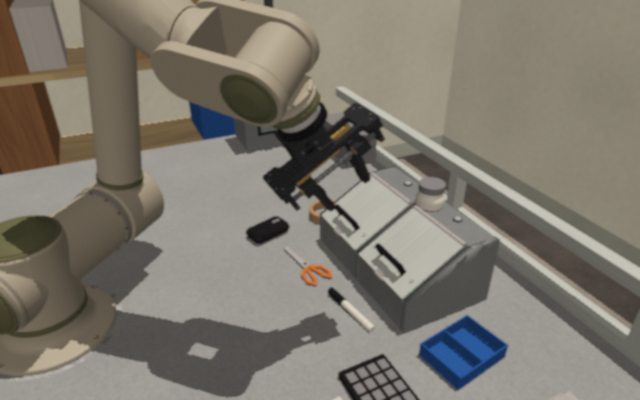

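Both lids lie flush: the right bar is at about (322,177) in the wrist view and the gap in the side view is gone. The things around the box haven't moved, and the gripper is clear.

```bash
python3 -c "
from h import *
robot.hand_in()"
```

```text
the job is handed in; nothing more can be done
```

Both lids are shut, caught and let go, and I handed the job in at about 14.5 s; no verdict was reported.

- **Left lid:** it was already caught. Tugged, it rose only to about 0.025 rad at 8 N, then took a slightly firmer pull of 9 N. I lowered and released it without pressing, and measured its slope at 29.97°, which is shut.
- **Right lid:** it was uncaught, resting at about 0.11 rad. It lifted freely to about 0.25 rad with 2.3 N. I pressed it down to the stop, with 11.5 N at the end. A second tug of 6 N then moved it only to about 0.025 rad, so it had caught. After release its slope was 29.97°.

**Last checks:** the wrist and side pictures showed both lids flush, the loose things where they were, and the gripper clear with almost no force on it. The one disagreement was the coarse side-camera fit, which read the left lid at 29.3° instead of 30°. That is within its noise on such a small patch, and still well under the 0.045 rad limit.

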